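# Open the latched gate of the parts pen

## Task

Open the wire gate of the parts pen on the welding bench: press its thumb lever down to lift the latch bar out of the catch, keep it lifted while you push the gate away from the robot into the pen, then swing the gate wide open to about a right angle and leave it standing there. Work by feel and gently: do not force the lever or the gate, do not fling the gate, and leave everything else on the bench where it is.

Things in the scene. Friction and masses are not known exactly. Their poses are not given: they have to be found in the camera images.
- pen: Fixed open-topped pen of grey steel tube and wire mesh; place and yaw differ. Origin: bench height, on the closed gate's line. Own x: square to the closed gate, into the pen, away from the robot; y: along the closed gate to the hinge, whose axis is at x 0, y +145 mm. Front posts 180 mm high (latch post 205); side walls (y -178, +270) and back wall (x 330) 110 mm high.
- gate (a joint): Swing of the gate, rad: 0 closed, grows as it is pushed away from the robot into the pen (anticlockwise seen from above); stop at 1.62. The leaf is 275 mm wide, 18 thick, spans 20 to 165 mm above the bench, about 0.7 kg, and stays where it is left (hinge friction 0.2 N m).
- gate_hinge (a point): Point on the upright hinge axis, 150 mm above the bench.
- latch_pivot (a point): Pivot of the latch bar, on the bar's middle line, 19 mm in front of the leaf's middle plane, 190 mm from the hinge, 140 mm above the bench. The bar, flat steel 14 mm high, runs along the gate's robot side and ends 110 mm past the pivot, beyond the gate's edge, in the catch on the post. The thumb pad is 75 mm from the pivot, towards the hinge.
- push_plate (a point): Steel latch plate on the gate's robot side, just above the thumb pad: a good place to push. Point in its front face, 115 mm from the hinge, 160 mm above the bench, 14 mm in front of the leaf's middle plane. The plate spans 55 to 255 mm from the hinge, 102 to 172 mm above the bench.
- gate_edge (a point): Top of the gate's free edge, 275 mm from the hinge, 165 mm above the bench, in the leaf's middle plane.
- latch (a joint): Lift of the latch bar, rad: 0 fallen, grows as the thumb pad is pressed; falls back by itself. The catch's height is hand-set, differs and is not measured: the bar clears its tooth after 3 to 30 mm of pad travel and 1 to 4 mm on meets a hard roof. Only between can the gate be pushed. It takes 0.5 to 3 N up to the roof; 8 N there is plenty. The catch is passed at about 0.1 rad of gate swing.
- thumb_pad: Thumb lever: flat steel pad on the gate's robot side, 36 mm along the gate, 46 mm towards the robot (18 to 65 mm in front of the leaf's middle plane), 5 mm thick; part of the latch bar, turns with it and the gate. Origin: top face, at the bar's end, 23 mm in front of the middle plane. Do not press it with more than 20 N, nor push the gate with more than 30 N.
- thumb (a point): Middle of the top face of the thumb pad, 44 mm in front of the leaf's middle plane, 115 mm from the hinge; 148 mm above the bench at rest.
- bearing: Bystander: bearing ring, 52 mm across, 16 mm high, inside the pen beyond the hinge; outside the swing. Origin: centre of its underside.
- oil_can: Bystander: can 60 mm across, 90 mm high, inside the pen beyond the hinge; outside the swing. Origin: centre of its underside.
- bolt_jar: Bystander: jar 56 mm across, 70 mm high, on the bench before the pen on the hinge side. Origin: centre of its underside.
- spanner: Bystander: spanner 150 mm long, lying on the bench before the gate. Origin: under its middle.
- socket: Bystander: wrench socket, 28 mm across, 38 mm high, standing on the bench before the gate. Origin: centre of its underside.

How it is judged:
By the outcome, as a careful person would: the job done as asked, in the order asked, and still so for the second after the job is handed in, with the robot touching nothing.
It also fails if it takes over 51 s, if anything falls off the work surface, if the arm or the gripper's body presses on something with over 40 N, if the wrist force passes 120 N, or if a joint passes its speed limit or range.

## Robot

A 6-joint arm with a two-finger parallel gripper is mounted at the origin on the work surface. World frame = base frame: x ahead of the robot, y to its left, z up, the work surface at z = 0. Lengths are in m, angles in rad, forces in N, time in s.
With the tool pointing down it reaches from about 0.35 to 0.975 m from the base axis. Payload 17.4 kg.
Tool frame: the origin (TCP) lies at the very end of the fingers, on their centre line; the grasp point (between the pads) lies 19 mm behind it; y points along the fingers, z is the direction in which the jaws open and shut, and the axes are right-handed (so a half turn about y gives the same grasp; the last joint's range is limited). The gripper opens to 85 mm and grips with 20 to 120 N. Pads are 22 mm wide; open, the fingers measure 114 mm over their backs; the gripper's body (76 mm by 85 mm) begins 54 mm behind the grasp point. The pads swing forward as they close: fully open they stand 13 mm farther back than shut.
Start: joints at [-1.243, 0.116, 1.442, -0, 1.584, -0.038], TCP at [0.241, -0.63, 0.231] pointing down, gripper open.
Joint ranges: [-2.83, 2.83], [-0.83, 2.19], [0.07, 2.5], [-1.14, 4.28], [0.01, 3], [-2.97, 2.97]. Speed limits (rad/s): [1.89, 1.89, 2.22, 3.14, 3.14, 3.14].

## Interface

Orientations are given as a 3x3 rotation matrix whose columns are the frame's x, y, z axes.
In Python, from workcell import bot, solver, viewer, ticket gives the robot as it stands. Calls block until the motion is done:
- bot.movep(position, orientation): joint-space move of the TCP to a pose.
- bot.line_to(position, rotation=None, speed=0.15): straight line of the TCP; rotation=None keeps the orientation; speed is the mean speed in m/s.
- bot.move_j(angles): joint-space move.
- bot.open_gripper() and bot.close(): open the fingers fully, or close them until they stop; the grip force is fixed at half the most.
- bot.dwell(seconds).
- solver.solve_ik(position, orientation): joint angles nearest the present ones, or None.
- bot.get_obs(): the state.
- viewer.snapshot(name): name is "side" or "top" or "wrist"; returns a dict with "img" (384x512x3 uint8, red, green, blue), "z_map" (384x512 float32, m along the optical axis (not along the pixel's ray), 0 where there is no reading), "intrinsics" (3x3 intrinsics, pixels), "eye" and "rotation" of the camera in the world. Camera axes: x right, y down, z forward; pixel columns grow to the right and rows downward; lengths in m; the calibration is good to about 2 mm. A picture is of the moment at which its call begins.
A pose or a line that the arm cannot do raises bot.MotionError and nothing moves.
- ticket.sign_off(): hands the job in, once; it reports no verdict.
The state is a dict: "time_s": time; "joint_pos": joint angles; "qd": joint speeds; "joint_torque": joint torques, N m; "tool_pos": TCP position; "tcp_rot": TCP orientation; "wrist_force": force on the tool from outside, world axes, zero at the start; "ft_torque": the same for the moment, N m; "grip_width": finger opening in m.
Only numpy, scipy, OpenCV 4.12 (cv2) and the standard library are available. Lean on these libraries where they do the work, as an engineer would, in place of code of your own. Each camera call takes 0.05 s, during which the arm holds its last target.

## Working session

There is one attempt and no reset: what is moved stays moved. The work goes in short steps, each a Python script; the robot and the scene stay as the last script left them, time stands still between calls to the robot, and variables do not carry over. Pictures are saved under pics/ and viewed, and the job is handed in when it is done.

```bash
ls; mkdir -p pics; python3 - <<'E'
from workcell import bot, solver, viewer, ticket
import cv2,numpy as np
o=bot.get_obs(); print({k:np.round(v,3).tolist() for k,v in o.items()})
for n in ("side","top","wrist"):
    s=viewer.snapshot(n); cv2.imwrite(f"pics/{n}0.png",s["img"][:,:,::-1]); np.savez(f"pics/{n}0.npz",**s)
    print(n,np.round(s["intrinsics"],1).tolist(),np.round(s["eye"],3),np.round(s["rotation"],3).tolist())
E
```

```text
pics
{'time_s': 0.0, 'joint_pos': [-1.243, 0.116, 1.442, -0.0, 1.584, -0.038], 'qd': [0.001, -0.001, 0.0, 0.001, 0.001, 0.001], 'joint_torque': [-0.003, -73.199, -63.249, -0.0, 0.006, 0.0], 'tool_pos': [0.241, -0.63, 0.231], 'tcp_rot': [[-0.934, -0.0, 0.358], [-0.358, 0.001, -0.934], [-0.0, -1.0, -0.001]], 'wrist_force': [-0.463, 0.7, 0.242], 'ft_torque': [-0.036, 0.011, 0.04], 'grip_width': 0.085}
side [[351.6, 0.0, 251.7], [0.0, 351.6, 192.1], [0.0, 0.0, 1.0]] [0.287 0.665 0.537] [[-0.893, -0.217, 0.393], [-0.449, 0.471, -0.759], [-0.02, -0.855, -0.518]]
top [[412.1, 0.0, 256.4], [0.0, 412.1, 198.3], [0.0, 0.0, 1.0]] [0.525 0.047 1.095] [[0.008, -0.997, 0.071], [-1.0, -0.009, -0.003], [0.004, -0.071, -0.997]]
wrist [[292.6, 0.0, 259.1], [0.0, 292.6, 190.6], [0.0, 0.0, 1.0]] [ 0.302 -0.608  0.373] [[0.358, -0.901, -0.245], [-0.934, -0.346, -0.093], [-0.001, 0.262, -0.965]]
```

View pics/side0.png

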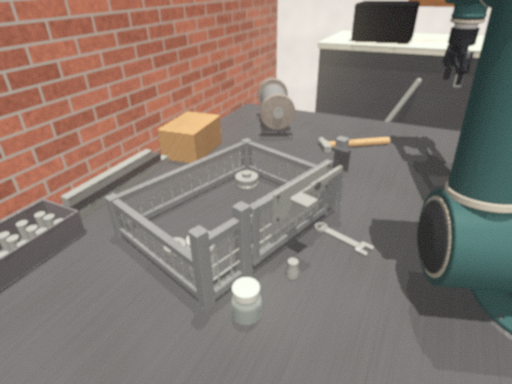

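View pics/top0.png

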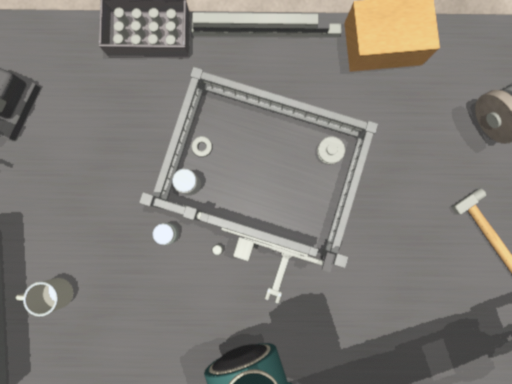

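```bash
python3 - <<'E'
import cv2,numpy as np
im=cv2.imread("pics/top0.png")
cv2.imwrite("pics/top0z.png",cv2.resize(im[180:310,130:360],None,fx=3.4,fy=3.4,interpolation=cv2.INTER_CUBIC))
im=cv2.imread("pics/side0.png")
cv2.imwrite("pics/side0z.png",cv2.resize(im[135:330,180:380],None,fx=3,fy=3,interpolation=cv2.INTER_CUBIC))
d=np.load("pics/top0.npz");K=d["intrinsics"];R=d["rotation"];z=d["z_map"]
v,u=np.mgrid[0:384,0:512]
P=np.stack([(u-K[0,2])/K[0,0]*z,(v-K[1,2])/K[1,1]*z,z],-1)@R.T+d["eye"]
np.save("pics/topP.npy",P)
for n,(a,b) in dict(latchpost=(341,260),hingepost=(190,212),corner=(147,199),backL=(196,74),backR=(371,127),pad=(244,250),gate=(260,234),bar=(322,262)).items(): print(n,P[b,a].round(3))
# posts
m=((P[...,2]>0.15)&(P[...,0]>0.3)&(P[...,2]<0.22)).astype(np.uint8)
n,l,st,c=cv2.connectedComponentsWithStats(m)
for i in range(1,n):
    if st[i,4]>8: print(st[i],P[l==i].mean(0).round(4),P[l==i].max(0).round(3),P[l==i].min(0).round(3))
E
```

```text
latchpost [ 0.457 -0.138  0.204]
hingepost [0.558 0.192 0.181]
corner [0.586 0.288 0.182]
backL [0.898 0.195 0.112]
backR [ 0.771 -0.233  0.108]
pad [0.473 0.072 0.149]
gate [0.51  0.036 0.165]
bar [ 0.448 -0.106  0.147]
[497  93  15  27 212] [ 0.8179 -0.5338  0.1584] [ 0.844 -0.517  0.169] [ 0.782 -0.546  0.15 ]
[ 140  193  178   65 1701] [0.5275 0.1018 0.1663] [0.599 0.304 0.185] [ 0.459 -0.093  0.15 ]
[322 252  26  21 335] [ 0.454  -0.1235  0.1941] [ 0.471 -0.1    0.209] [ 0.43  -0.151  0.151]
```

View pics/top0z.png

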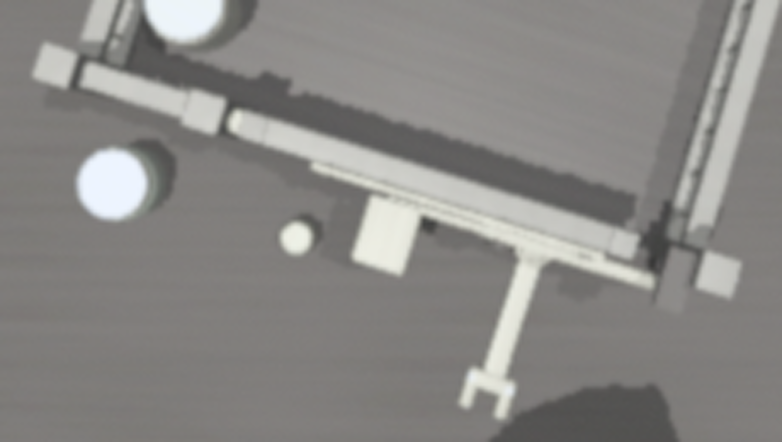

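View pics/side0z.png

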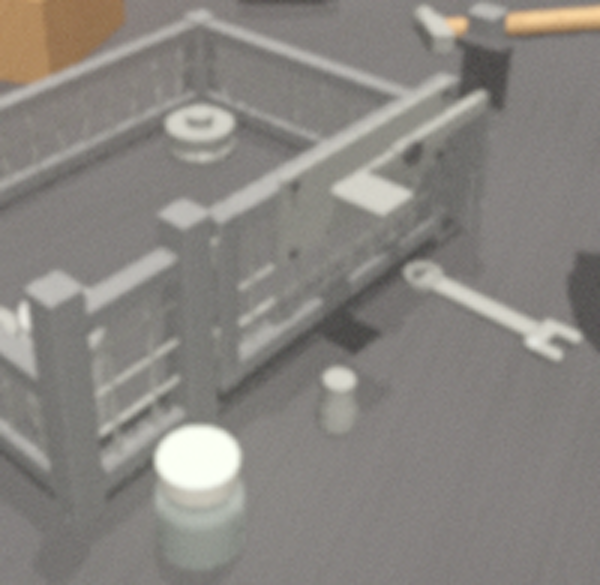

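```bash
python3 - <<'E'
import cv2,numpy as np
P=np.load("pics/topP.npy")
v,u=np.mgrid[0:384,0:512]
m=(abs(P[...,2]-0.165)<0.004)&(u>205)&(u<312)&(v>205)&(v<262)
q=P[m][:,:2].astype(np.float32)
l=cv2.fitLine(q,cv2.DIST_HUBER,0,.01,.01).ravel(); print("line",l, m.sum())
ydir=l[:2]*np.sign(l[1]); xdir=np.array([ydir[1],-ydir[0]]); print("yaw",np.arctan2(xdir[1],xdir[0]))
s=(q-l[2:])@ydir; t=(q-l[2:])@xdir; print("t",np.percentile(t,[2,50,98]))
# all points along strip
def loc(p): return np.r_[(p[:2]-l[2:])@xdir,(p[:2]-l[2:])@ydir,p[2]]
for n,(a,b) in dict(knob=(199,216),end=(317,252),padTL=(130+372/3.4,180+200/3.4),padTR=(130+418/3.4,180+212/3.4),padBL=(130+354/3.4,180+258/3.4),padBR=(130+400/3.4,180+272/3.4),hp=(190,212),lp=(341,260),plateL=(222,229),corner=(147,199)).items():
    p=P[int(round(b)),int(round(a))]; print(n,loc(p).round(4),p.round(3))
# end of rail and hinge from strip profile
a=P.reshape(-1,3); c=np.array([loc(p) for p in a if 0.05<p[2]<.23 and .3<p[0]<.7])
st=c[(abs(c[:,0])<.006)]; h,e=np.histogram(st[:,1],bins=np.arange(-.25,.3,.005))
for i in range(len(h)):
    if h[i]: print(round(e[i],3),h[i],np.median(st[(st[:,1]>=e[i])&(st[:,1]<e[i+1]),2]).round(3),end=" | ")
E
```

```text
line [0.2932751  0.9560281  0.5094359  0.03869804] 869
yaw -0.29765078
t [-8.75008568e-03  6.01413376e-06  8.78668386e-03]
knob [-0.0013  0.1429  0.1507] [0.55  0.176 0.151]
end [ 1.000e-04 -1.619e-01  5.800e-03] [ 0.462 -0.116  0.006]
padTL [-0.0237  0.0397  0.1511] [0.498 0.084 0.151]
padTR [-0.0206  0.0072  0.1514] [0.492 0.052 0.151]
padBL [-0.0639  0.0389  0.1488] [0.46  0.095 0.149]
padBR [-0.0747  0.0046  0.0001] [0.439 0.065 0.   ]
hp [0.0015 0.1605 0.1814] [0.558 0.192 0.181]
lp [ 0.0015 -0.1844  0.2036] [ 0.457 -0.138  0.204]
plateL [-0.0131  0.082   0.1722] [0.521 0.121 0.172]
corner [2.000e-04 2.604e-01 1.816e-01] [0.586 0.288 0.182]
-0.2 3 0.205 | -0.195 14 0.205 | -0.19 13 0.205 | -0.185 14 0.205 | -0.18 13 0.205 | -0.175 29 0.193 | -0.17 11 0.188 | -0.165 14 0.189 | -0.16 15 0.189 | -0.155 13 0.183 | -0.14 2 0.167 | -0.135 12 0.166 | -0.13 13 0.165 | -0.125 11 0.165 | -0.12 13 0.164 | -0.115 12 0.164 | -0.11 11 0.163 | -0.105 13 0.164 | -0.1 11 0.164 | -0.095 11 0.164 | -0.09 11 0.164 | -0.085 12 0.164 | -0.08 12 0.164 | -0.075 12 0.164 | -0.07 13 0.163 | -0.065 11 0.1
[... 426 characters left out ...]
| 0.065 12 0.164 | 0.07 12 0.164 | 0.075 11 0.165 | 0.08 12 0.163 | 0.085 12 0.165 | 0.09 13 0.164 | 0.095 10 0.164 | 0.1 11 0.164 | 0.105 12 0.165 | 0.11 12 0.165 | 0.115 11 0.164 | 0.12 11 0.165 | 0.125 12 0.166 | 0.13 14 0.165 | 0.135 7 0.166 | 0.14 10 0.151 | 0.145 22 0.153 | 0.15 13 0.18 | 0.155 11 0.181 | 0.16 12 0.18 | 0.165 12 0.18 | 0.17 9 0.18 | 0.175 4 0.156 | 0.18 13 0.157 | 0.185 12 0.157 | 0.19 12 0.157 | 0.195 10 0.157 | 0.2 12 0.156 | 0.205 12 0.157 | 0.21 12 0.157 | 0.215 9 0.157 | 0.22 14 0.157 | 0.225 12 0.157 | 0.23 12 0.157 | 0.235 11 0.157 | 0.24 12 0.156 | 0.245 10 0.157 | 0.25 28 0.176 | 0.255 11 0.181 | 0.26 11 0.182 | 0.265 12 0.181 | 0.27 13 0.181 | 0.275 2 0.179 |
```

```bash
cat > h.py <<'E'
from workcell import bot, solver, viewer, ticket
import cv2,numpy as np
H=np.array([0.5502,0.1716]); YAW=-0.2977
def pose(phi,r,front,z,tw=None):
    """gate frame: r from hinge along leaf, front = mm robot side of mid plane"""
    a=YAW+phi; x=np.array([np.cos(a),np.sin(a)]); y=np.array([-x[1],x[0]])
    p=H-r*y-front*x
    b=a if tw is None else YAW+tw
    c,s=np.cos(b),np.sin(b)
    return np.r_[p,z],np.array([[c,0,-s],[s,0,c],[0,-1,0]])
def F(n=1,phi=0):
    fs=[]
    for i in range(n):
        fs.append(bot.get_obs()["wrist_force"])
        if i<n-1: bot.dwell(0.02)
    f=np.mean(fs,0); a=YAW+phi
    return np.array([f[0]*np.cos(a)+f[1]*np.sin(a),-f[0]*np.sin(a)+f[1]*np.cos(a),f[2]])
E
python3 - <<'E'
from h import *
for phi in (0,.4,.8,1.2,1.56):
    for flip in (0,1):
        p,R=pose(phi,.115,.03,.154); 
        if flip: R=R@np.diag([-1,1,-1])
        q=solver.solve_ik(p,R); print(phi,flip,None if q is None else np.round(q,2))
E
```

```text
0 0 [ 0.09 -0.26  1.92 -0.    1.48 -1.18]
0 1 [ 0.09 -0.26  1.92 -0.    1.48  1.96]
0.4 0 [ 0.05 -0.16  1.84 -0.    1.46 -1.62]
0.4 1 [ 0.05 -0.16  1.84  0.    1.46  1.52]
0.8 0 [ 0.05 -0.05  1.74 -0.    1.45 -2.02]
0.8 1 [ 0.05 -0.05  1.74  0.    1.45  1.12]
1.2 0 [ 0.08  0.04  1.65 -0.    1.45 -2.39]
1.2 1 [0.08 0.04 1.65 0.   1.45 0.75]
1.56 0 [ 0.13  0.11  1.57 -0.    1.46 -2.71]
1.56 1 [ 0.13  0.11  1.57 -0.    1.46  0.43]
```

```bash
python3 - <<'E'
from h import *
bot.close()
p,R=pose(0,.115,.036,.27)
o=bot.get_obs(); bot.line_to(o["tool_pos"]+[0,0,.06],speed=.2)
bot.movep(p,R)
print(bot.get_obs()["time_s"],F(5))
p,R=pose(0,.115,.036,.165); bot.line_to(p,speed=.12)
o=bot.get_obs();print(o["time_s"],F(5),o["tool_pos"]-p,o["grip_width"])
for n in ("side","top","wrist"):
    s=viewer.snapshot(n); cv2.imwrite(f"pics/{n}1.png",s["img"][:,:,::-1]); np.savez(f"pics/{n}1.npz",**s)
a=cv2.imread("pics/side1.png")[135:285,200:400]; b=cv2.imread("pics/top1.png")[180:330,160:360]
cv2.imwrite("pics/s1.png",np.hstack([cv2.resize(i,(400,300),interpolation=cv2.INTER_CUBIC) for i in (a,b)]))
E
```

```text
3.9917 [-0.23998288 -0.08229114  0.12203699]
5.0833 [ 0.00152157  0.41370938 -0.0468061 ] [3.16656789e-04 1.23920225e-05 7.99720086e-04] 0.00012738053667841033
```

View pics/s1.png

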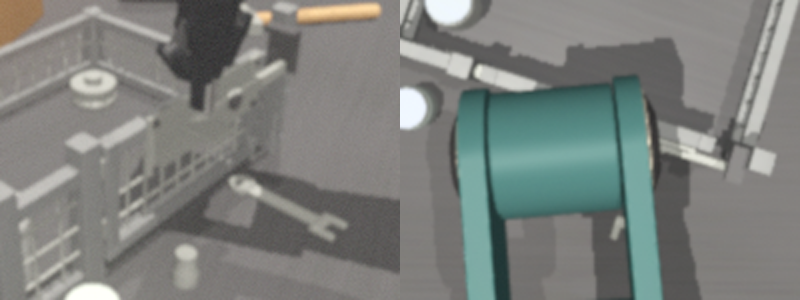

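View pics/wrist1.png

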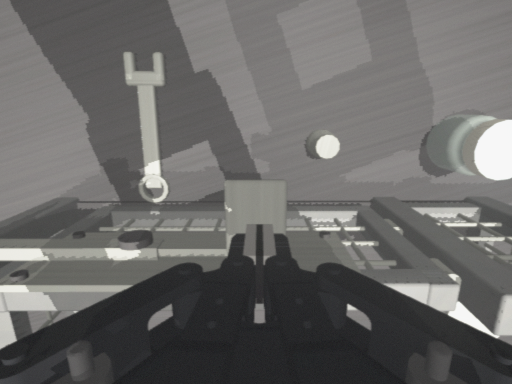

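```bash
python3 - <<'E'
from h import *
z=.152
p,R=pose(0,.115,.036,z); bot.line_to(p,speed=.05); bot.dwell(.1); b=F(5); print("bias",b)
while z>.116:
    z-=.001; p[2]=z; bot.line_to(p,speed=.02); bot.dwell(.03)
    f=F(3)-b; o=bot.get_obs(); print(round(z,4),f.round(2),o["tool_pos"][2].round(5),round(o["time_s"],2))
    if f[2]>4.5: break
E
```

```text
bias [ 0.25295156  0.13866645 -0.09818913]
0.151 [-0.1  -0.45  0.21] 0.15103 6.19
0.15 [-0.4  -0.19 -0.13] 0.14997 6.51
0.149 [-0.38  0.41 -0.27] 0.14898 6.83
0.148 [0.25 0.17 1.21] 0.14812 7.14
0.147 [0.39 0.54 1.83] 0.147 7.46
0.146 [0.11 0.9  1.89] 0.14599 7.78
0.145 [-0.17  1.3   1.78] 0.14498 8.09
0.144 [-0.38  0.83  1.92] 0.14399 8.41
0.143 [-0.72  0.44  1.28] 0.14297 8.72
0.142 [-1.    0.93  1.26] 0.14198 9.04
0.141 [-0.3   1.14  0.99] 0.14099 9.36
0.14 [-0.54  0.78  1.54] 0.14 9.68
0.139 [-0.05  0.71  0.89] 0.13898 9.99
0.138 [-0.06  0.15  1.56] 0.13798 10.31
0.137 [0.16 0.24 1.17] 0.13696 10.62
0.136 [-0.48  0.1   1.2 ] 0.13597 10.94
0.135 [-0.85 -0.54  1.14] 0.13497 11.26
0.134 [0.2  0.01 1.84] 0.13399 11.57
0.133 [ 0.16 -0.    1.3 ] 0.13299 11.89
0.132 [ 0.29 -0.21  1.19] 0.13197 12.21
0.131 [0.09 0.22 1.24] 0.13097 12.53
0.13 [-0.26 -0.3   1.09] 0.12998 12.84
0.129 [-0.08 -0.25  1.21] 0.12899 13.16
0.128 [0.31 0.38 1.16] 0.12797 13.47
0.127 [0.06 0.35 1.24] 0.12699 13.79
0.126 [-0.14 -0.43  0.83] 0.12598 14.11
0.125 [ 0.05 -0.28  0.22] 0.1248 14.43
0.124 [-0.28  0.01  0.97] 0.12402 14.74
0.123 [ 0.1  -0.51  1.43] 0.12299 15.06
0.122 [ 0.37 -0.65  1.69] 0.12196 15.38
0.121 [0.05 0.39 0.7 ] 0.12094 15.69
0.12 [ 0.25 -0.38  1.17] 0.11993 16.01
0.119 [0.39 0.07 1.5 ] 0.11896 16.32
0.118 [ 0.65 -0.29  1.64] 0.11799 16.64
0.117 [ 0.64 -0.24  2.18] 0.11699 16.96
0.116 [ 0.35 -0.33  2.28] 0.11599 17.27
```

```bash
python3 - <<'E'
from h import *
for n in ("side","wrist"):
    s=viewer.snapshot(n); cv2.imwrite(f"pics/{n}2.png",s["img"][:,:,::-1]); np.savez(f"pics/{n}2.npz",**s)
a=cv2.imread("pics/side2.png")[135:285,220:370]; b=cv2.imread("pics/wrist2.png")[140:340,130:390]
cv2.imwrite("pics/s2.png",np.hstack([cv2.resize(i,(400,400),interpolation=cv2.INTER_CUBIC) for i in (a,b)]))
E
```

```text
(no output)
```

View pics/s2.png

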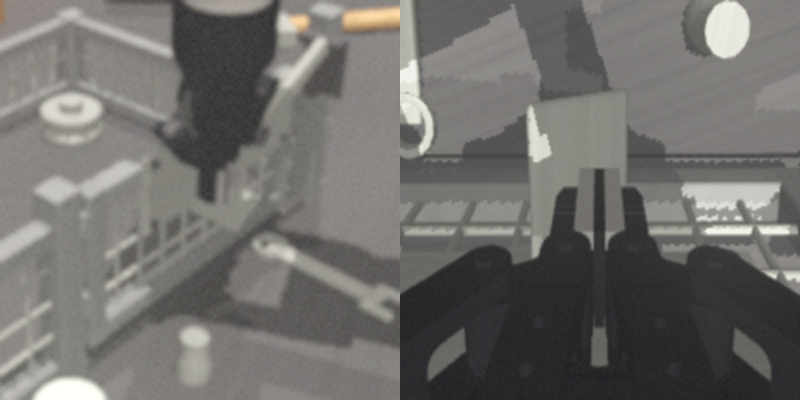

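```bash
python3 - <<'E'
from h import *
z=.116
p,R=pose(0,.115,.036,z); b=np.array([0,0,0])
while z>.110:
    z-=.0005; p[2]=z; bot.line_to(p,speed=.02); bot.dwell(.03)
    f=F(3)-b; o=bot.get_obs(); print(round(z,4),f.round(2),o["tool_pos"][2].round(5),round(o["time_s"],2))
    if f[2]>4.5: break
E
```

```text
0.1155 [0.73 0.1  1.01] 0.11536 17.69
0.115 [ 0.65 -0.42  1.27] 0.11495 18.01
0.1145 [-0.15  0.61  0.92] 0.11448 18.32
0.114 [0.31 0.14 1.2 ] 0.11402 18.64
0.1135 [ 0.79 -0.68  0.88] 0.11348 18.96
0.113 [ 0.15 -0.06  1.15] 0.11298 19.27
0.1125 [-0.01 -0.05  0.85] 0.11245 19.59
0.112 [-0.06 -0.07  1.2 ] 0.11196 19.91
0.1115 [0.33 0.2  0.49] 0.11148 20.23
0.111 [ 0.12 -0.17  1.45] 0.11102 20.54
0.1105 [-0.83 -0.37  4.91] 0.11074 20.86
```

```bash
python3 - <<'E'
from h import *
for n in ("top","side"):
    s=viewer.snapshot(n); cv2.imwrite(f"pics/{n}3.png",s["img"][:,:,::-1]); np.savez(f"pics/{n}3.npz",**s)
print(F(3))
a=cv2.imread("pics/top3.png")[220:280,300:360]; b=cv2.imread("pics/side3.png")[135:285,220:370]; c=cv2.imread("pics/top0.png")[220:280,300:360]
cv2.imwrite("pics/s3.png",np.hstack([cv2.resize(i,(266,266),interpolation=cv2.INTER_CUBIC) for i in (c,a,b)]))
def loc(d):
    K=d["intrinsics"];z=d["z_map"];v,u=np.mgrid[0:384,0:512]
    P=np.stack([(u-K[0,2])/K[0,0]*z,(v-K[1,2])/K[1,1]*z,z],-1)@d["rotation"].T+d["eye"]
    x=np.array([np.cos(YAW),np.sin(YAW)]);y=np.array([-x[1],x[0]]);q=P[...,:2]-H
    return np.stack([-q@y,-q@x,P[...,2]],-1)
for f in ("pics/top0.npz","pics/top3.npz"):
    L=loc(np.load(f)); m=(L[...,0]>.22)&(L[...,0]<.345)&(L[...,2]>.1)&(L[...,1]>-.03)&(L[...,1]<.05)
    q=L[m]; print(f)
    for r in np.arange(.24,.345,.01):
        row=[]
        for fr in np.arange(-.02,.045,.005):
            k=q[(abs(q[:,0]-r)<.005)&(abs(q[:,1]-fr)<.0025)]; row.append(int(1000*np.median(k[:,2])) if len(k) else 0)
        print(round(r,3),row)
E
```

```text
[-0.11771071 -0.4008405   5.27214968]
pics/top0.npz
0.24 [0, 0, 162, 164, 162, 164, 168, 146, 148, 0, 0, 0, 0]
0.25 [0, 0, 164, 164, 163, 163, 170, 158, 147, 0, 0, 0, 0]
0.26 [0, 0, 165, 164, 165, 163, 164, 146, 147, 0, 0, 0, 0]
0.27 [0, 0, 165, 164, 165, 165, 164, 147, 146, 0, 0, 0, 0]
0.28 [0, 0, 0, 0, 0, 0, 0, 147, 147, 0, 0, 0, 0]
0.29 [0, 0, 0, 188, 187, 159, 158, 148, 146, 189, 187, 0, 0]
0.3 [0, 0, 188, 187, 189, 188, 188, 188, 187, 188, 189, 0, 0]
0.31 [100, 153, 177, 192, 197, 190, 193, 188, 188, 189, 189, 0, 0]
0.32 [105, 106, 204, 205, 205, 205, 205, 0, 0, 0, 0, 0, 0]
0.33 [105, 108, 204, 206, 204, 204, 205, 0, 0, 0, 0, 0, 0]
0.34 [0, 0, 0, 204, 202, 0, 202, 0, 0, 0, 0, 0, 0]
pics/top3.npz
0.24 [0, 0, 163, 164, 163, 163, 167, 173, 175, 0, 0, 0, 0]
0.25 [0, 0, 163, 163, 163, 163, 169, 178, 180, 0, 0, 0, 0]
0.26 [0, 0, 164, 162, 163, 163, 167, 184, 187, 0, 0, 0, 0]
0.27 [0, 0, 163, 164, 165, 165, 164, 191, 191, 0, 0, 0, 0]
0.28 [0, 0, 0, 0, 0, 0, 0, 196, 197, 0, 0, 0, 0]
0.29 [0, 0, 0, 186, 187, 159, 158, 189, 189, 186, 187, 0, 0]
0.3 [0, 0, 189, 188, 187, 189, 188, 189, 188, 188, 188, 0, 0]
0.31 [0, 151, 177, 191, 197, 193, 191, 189, 188, 187, 189, 0, 0]
0.32 [106, 105, 205, 205, 205, 205, 204, 0, 0, 0, 0, 0, 0]
0.33 [105, 106, 204, 205, 204, 205, 205, 0, 0, 0, 0, 0, 0]
0.34 [0, 0, 0, 201, 204, 0, 201, 0, 0, 0, 0, 0, 0]
```

View pics/s3.png

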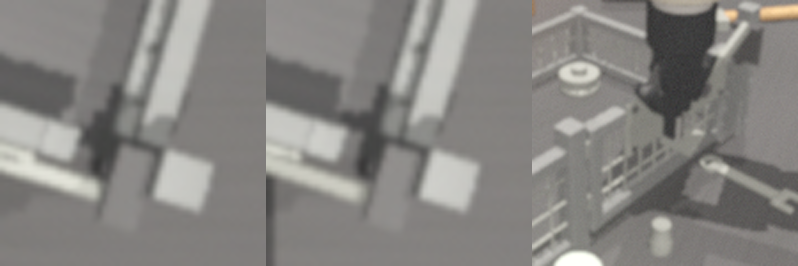

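```bash
python3 - <<'E'
from h import *
p,R=pose(0,.115,.036,.1115); bot.line_to(p,speed=.02); print(F(3))
for fr in np.arange(.034,.0139,-.002):
    p,R=pose(0,.115,fr,.1115); bot.line_to(p,speed=.02); f=F(3); o=bot.get_obs()
    print(round(fr,4),f.round(2),round(o["time_s"],2),np.linalg.norm(o["wrist_force"]).round(1))
    if abs(f[0])>6 or f[2]>9: break
E
```

```text
[0.97928342 0.77625076 0.97734487]
0.034 [-0.03  0.64  0.53] 21.56 1.2
0.032 [1.17 0.75 0.29] 21.84 0.9
0.03 [0.86 0.8  0.94] 22.12 1.4
0.028 [0.71 0.81 1.08] 22.41 1.6
0.026 [0.54 0.38 1.06] 22.69 1.2
0.024 [0.76 0.14 0.41] 22.98 1.9
0.022 [0.58 0.26 0.77] 23.26 1.8
0.02 [0.4  0.36 0.98] 23.54 1.0
0.018 [0.86 0.45 0.61] 23.82 1.7
0.016 [0.62 0.48 0.77] 24.11 1.3
0.014 [-0.34  0.64  0.6 ] 24.39 1.0
```

```bash
python3 - <<'E'
from h import *
for n in ("top","side","wrist"):
    s=viewer.snapshot(n); cv2.imwrite(f"pics/{n}4.png",s["img"][:,:,::-1]); np.savez(f"pics/{n}4.npz",**s)
o=bot.get_obs(); print(o["tool_pos"],pose(0,.115,.014,.1115)[0],o["time_s"])
a=cv2.imread("pics/side4.png")[135:285,220:370]; b=cv2.imread("pics/wrist4.png")[140:340,130:390];c=cv2.imread("pics/top4.png")[180:330,160:360]
cv2.imwrite("pics/s4.png",np.hstack([cv2.resize(i,(266,266),interpolation=cv2.INTER_CUBIC) for i in (c,a,b)]))
E
```

```text
[0.50312004 0.06577385 0.11153386] [0.50308376 0.06576494 0.1115    ] 24.5417
```

View pics/s4.png

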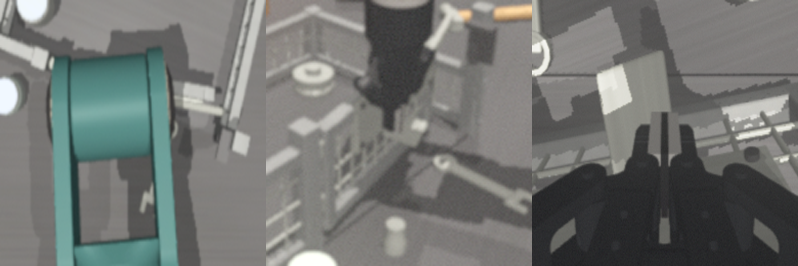

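View pics/side4.png

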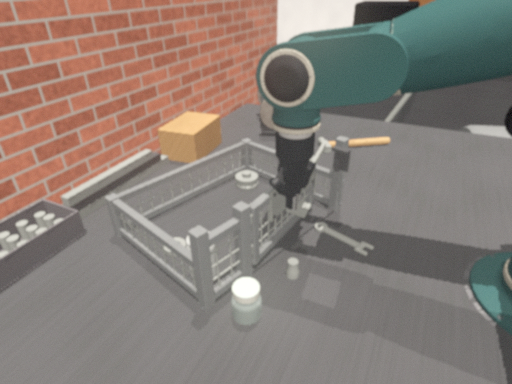

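```bash
cat >> h.py <<'E'
def world(s):
    K=s["intrinsics"];z=s["z_map"];v,u=np.mgrid[0:384,0:512]
    return np.stack([(u-K[0,2])/K[0,0]*z,(v-K[1,2])/K[1,1]*z,z],-1)@s["rotation"].T+s["eye"]
def gate_angle(s):
    P=world(s); q=P[...,:2]-H; r=np.hypot(q[...,0],q[...,1])
    a=(np.arctan2(q[...,1],q[...,0])-(YAW-np.pi/2)+np.pi)%(2*np.pi)-np.pi
    m=(r>.215)&(r<.272)&(abs(P[...,2]-.165)<.0035)&(a>-.1)&(a<1.75)
    h,e=np.histogram(a[m],bins=np.arange(-.1,1.76,.05))
    return np.median(a[m]) if m.any() else None, [(round(float(e[i]),2),int(h[i])) for i in range(len(h)) if h[i]>2]
E
python3 - <<'E'
from h import *
for n in ("top0","top3","top4","side4"): print(n,gate_angle(np.load(f"pics/{n}.npz")))
E
```

```text
top0 (np.float64(0.0007910457704789486), [(-0.1, 3), (-0.05, 94), (0.0, 101)])
top3 (np.float64(-0.001955854297839732), [(-0.1, 19), (-0.05, 95), (0.0, 102)])
top4 (np.float64(0.15767441313625774), [(0.05, 20), (0.1, 65), (0.15, 123)])
side4 (np.float64(0.06747716330349496), [(0.05, 9), (0.1, 4)])
```

```bash
python3 - <<'E'
from h import *
def go(phi,z,tw,fr=.032,sp=.04):
    p,R=pose(phi,.112,fr,z,tw); bot.line_to(p,R,speed=sp); f=F(1,phi); o=bot.get_obs()
    print(round(phi,3),z,f.round(2),round(o["time_s"],2)); return f
go(.2,.1115,.05); go(.25,.1115,.12); go(.3,.1115,.2)
go(.3,.157,.25,sp=.08)
s=viewer.snapshot("top"); print(gate_angle(s))
for phi in (.4,.5):
    f=go(phi,.157,phi)
s=viewer.snapshot("top"); print(gate_angle(s)); cv2.imwrite("pics/top5.png",s["img"][:,:,::-1])
s=viewer.snapshot("wrist"); cv2.imwrite("pics/wrist5.png",s["img"][:,:,::-1])
E
```

```text
0.2 0.1115 [0.58 0.4  1.45] 24.82
0.25 0.1115 [0.61 0.51 0.75] 25.11
0.3 0.1115 [0.85 0.14 0.4 ] 25.4
0.3 0.157 [-0.21 -0.33  0.21] 26.12
(np.float64(0.2876711740229152), [(0.2, 6), (0.25, 112), (0.3, 67)])
0.4 0.157 [-0.78  0.37 -0.08] 26.61
0.5 0.157 [0.22 0.19 0.52] 27.05
(np.float64(0.4540474647009054), [(0.35, 4), (0.4, 66), (0.45, 87)])
```

View pics/top5.png

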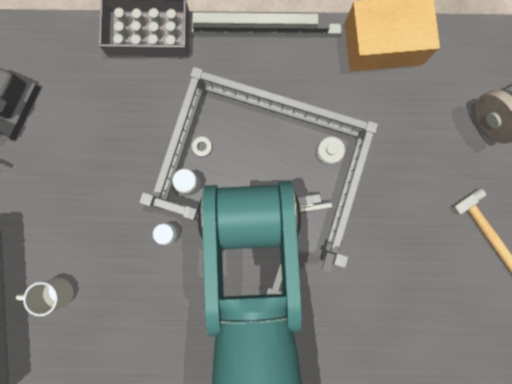

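View pics/wrist5.png

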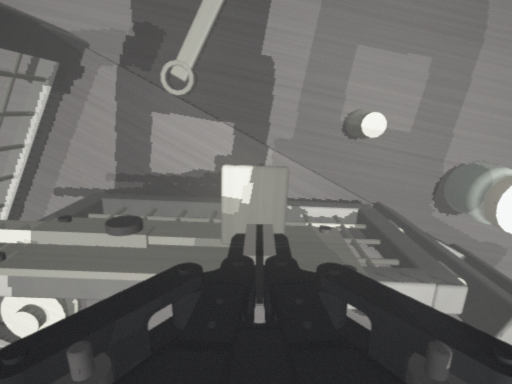

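```bash
python3 - <<'E'
from h import *
P=world(np.load("pics/top0.npz")); print("white thing",P[150,331],np.linalg.norm(P[150,331,:2]-H))
def go(phi,z,tw,fr=.032,sp=.04):
    p,R=pose(phi,.112,fr,z,tw); bot.line_to(p,R,speed=sp); f=F(1,phi); o=bot.get_obs()
    print(round(phi,3),f.round(2),round(o["time_s"],2)); return f
for phi in np.arange(.65,1.46,.135):
    f=go(phi,.157,phi)
    if np.abs(f).max()>8: print("STOP"); break
s=viewer.snapshot("top"); print(gate_angle(s)); cv2.imwrite("pics/top6.png",s["img"][:,:,::-1])
s=viewer.snapshot("side"); print(gate_angle(s)); cv2.imwrite("pics/side6.png",s["img"][:,:,::-1])
E
```

```text
white thing [ 0.72551319 -0.14662003  0.04669092] 0.3633162584438728
0.65 [ 0.36 -0.02  0.39] 27.73
0.785 [ 0.61 -0.29  0.63] 28.27
0.92 [-0.46  0.07  0.18] 28.82
1.055 [ 0.33 -0.46 -0.08] 29.36
1.19 [-0.53  0.72  0.02] 29.9
1.325 [ 0.01 -0.11 -0.36] 30.44
(np.float64(1.2904351617504575), [(1.25, 39), (1.3, 23)])
(np.float64(1.2739487854890026), [(1.2, 25), (1.25, 50), (1.3, 19)])
```

View pics/top6.png

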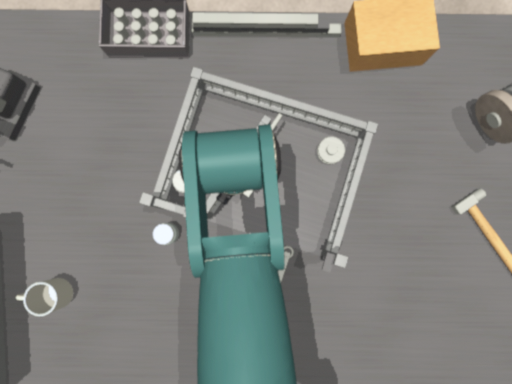

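View pics/side6.png

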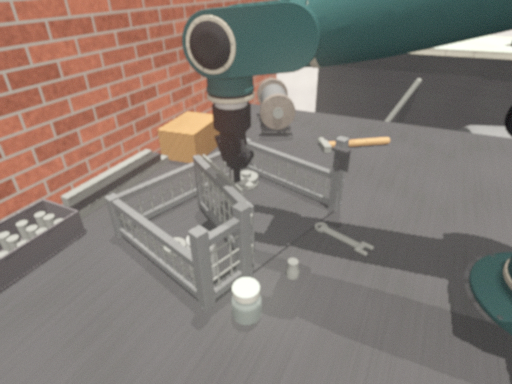

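```bash
python3 - <<'E'
from h import *
def go(phi,z,tw,fr=.032,sp=.04):
    p,R=pose(phi,.112,fr,z,tw); bot.line_to(p,R,speed=sp); f=F(1,phi); o=bot.get_obs()
    print(round(phi,3),f.round(2),round(o["time_s"],2)); return f
for phi in (1.43,1.52):
    go(phi,.157,phi,sp=.035)
s=viewer.snapshot("side"); g=gate_angle(s)[0]; s2=viewer.snapshot("top"); print(g,gate_angle(s2))
go(1.59,.157,1.52,sp=.03)
go(1.59,.157,1.52,fr=.072,sp=.05)
go(1.59,.32,1.52,fr=.085,sp=.2)
for n in ("side","top"):
    s=viewer.snapshot(n); print(n,gate_angle(s))
E
```

```text
1.43 [-0.28 -0.32  0.14] 31.04
1.52 [-0.03 -0.02  0.61] 31.49
1.472339239313606 (np.float64(1.4844537301007552), [(1.4, 3), (1.45, 58), (1.5, 27)])
1.59 [-0.82  0.31 -0.24] 32.02
1.59 [-0.06 -0.7  -0.1 ] 32.97
1.59 [ 0.03  0.08 -0.6 ] 33.93
side (np.float64(1.5438944409528066), [(1.45, 3), (1.5, 62), (1.55, 52)])
top (None, [])
```

Gate at about 1.545 rad. I'll clear the arm away and check everything from above.

```bash
python3 - <<'E'
from h import *
bot.move_j([-1.243,0.0,1.442,0,1.584,-.038])
for n in ("side","top"):
    s=viewer.snapshot(n); print(n,gate_angle(s)); cv2.imwrite(f"pics/{n}7.png",s["img"][:,:,::-1])
    P0=world(np.load(f"pics/{n}0.npz"))
print(bot.get_obs()["time_s"],F(3))
E
```

```text
side (np.float64(1.5462955431765377), [(1.5, 64), (1.55, 53)])
top (np.float64(1.5519991949017182), [(1.45, 7), (1.5, 85), (1.55, 100)])
36.8917 [ 0.14089222 -0.17234311  0.41526794]
```

View pics/top7.png

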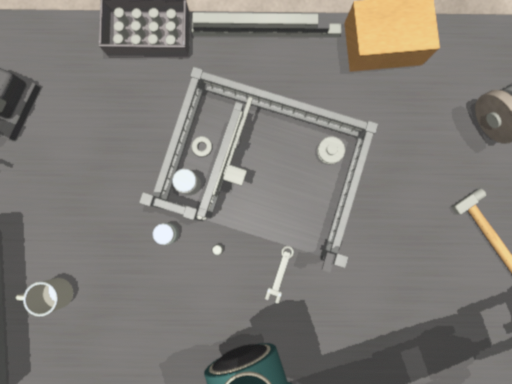

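View pics/side7.png

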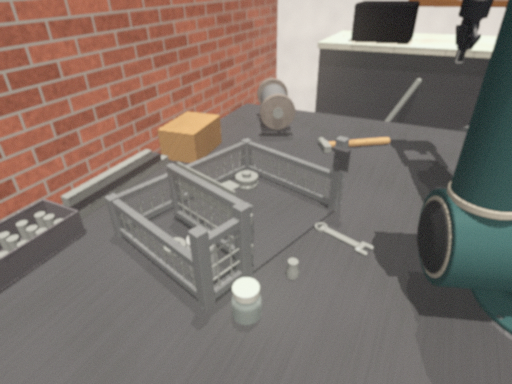

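The top view shows the gate standing from about (203,216) to (247,99), square to the front. The bearing (202,146), can (185,181), jar (164,234), socket (217,250) and spanner (280,275) are where they were in the first picture.

```bash
python3 -c "
from workcell import ticket; ticket.sign_off()"
```

```text
the job is handed in; nothing more can be done
```

The gate is open and standing at about a right angle, and the job is handed in. I pressed the thumb lever down with closed fingers until it stopped, backed off 0.8 mm, and pushed the gate in with the lever held down. I released the lever at about 0.3 rad, well past the catch, then pushed gently on the latch plate the rest of the way and backed clear.

**Final checks:**
- **Gate angle:** it read 1.552 rad from the top camera and 1.546 rad from the side, and was unchanged after the arm moved away.
- **Time:** the clock was at about 37 s of the 51 s allowed.
- **Forces:** sampled wrist forces stayed at or below about 5.3 N, with the highest on the lever at its stop.
- **Bystanders:** by eye in the top picture, the bearing, oil can, jar, socket and spanner had not moved.

**What disagreed:**
- **Lever travel:** the lever went about 37 mm at the finger before stopping, and the bar had turned about 0.5 rad. That is 2 to 3 mm more pad travel than the 34 mm implied by the stated ranges. The bar also looked higher than the visible top of the catch block. I couldn't tell whether that stop was the catch's roof or the end of the bar's own travel. There was no hard resistance on the way, and the gate then moved freely.
- **Gate-push force:** it was too small to tell apart from sensor noise, so I judged the gate's movement from the pictures.

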